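Set the belt tensioner to its mark and lock it

ROBOT

A 6-joint arm with a two-finger parallel gripper is mounted at the origin on a cart in front of the work surface, level with it; the furniture and walls round the work are solid. World frame = base frame: x ahead of the robot, y to its left, z up, the work surface at z = 0. Lengths are in m, angles in degrees, forces in N, time in s.
With the tool pointing down it reaches from about 0.375 to 0.9 m from the base axis. Payload 3.1 kg.
Tool frame: the origin (TCP) lies on the centre line of the jaws, within the pads' length; the fingertips stand 17 mm ahead of it and the grasp point (between the pads) lies 2 mm behind it; z points along the fingers, y is the line along which they close (so a half turn about z gives the same grasp; the last joint's range is limited). The gripper opens to 87 mm and grips with 3 to 60 N. Pads are 19 mm wide; open, the fingers measure 117 mm over their backs; the gripper's body (75 mm by 190 mm) begins 51 mm behind the grasp point.
Start: joints at [65.46, 30.224, 82.088, -0, 67.689, -10.227], TCP at [0.154, 0.606, 0.209] pointing down, gripper open.
Joint ranges: [-176.69, 176.69], [-43.24, 126.21], [12.49, 139.97], [-82, 262], [0, 151.66], [-163.58, 163.58]. Speed limits (degrees/s): [159.86, 159.86, 180, 180, 180, 180].

INTERFACE

Orientations are given as a 3x3 rotation matrix whose columns are the frame's x, y, z axes.
In Python, from rig import bot, imaging, finder gives the robot as it stands. The module is installed in compiled form; this text tells all that it offers.
- The arm moves only by the tool play_rows, never from a script. Its argument "motion" is a list that holds one entry, the list of rows, each a list of 6 numbers: the shift along the tool's x, y, z in normalised numbers (1 is 750 mm), then the turn, a rotation vector about the tool's x, y, z in a scale on which 1.0 is 120 degrees. In form: [[[dx, dy, dz, wx, wy, wz], ...]]. A call has 1 to 8 rows; each row is the pose to reach, as a shift and turn from the pose commanded when the call began, along the tool's axes at that moment; what a row does not reach only later rows make up. A row lasts 1/12 s, in which the tool goes at most 41.7 mm and 7.16 degrees, less where a joint would pass 70% of its speed; a pose out of reach is approached as far as the arm can. A call with a gripper value outside its range is refused whole. "fingers" is the finger opening in m, from 0 to 0.087, set as the call begins (left out, the last holds). The fingers move at their own pace and stop on an object; the grip force is fixed at half the most. Time passes only in rows, so rows that repeat a pose let the fingers close. It gives the time, the measured TCP pose, the force, the opening and the grip force at its end, in the units of the state.
- bot.read_state(): the state, without advancing time (a new reading comes with each control period).
- imaging.capture(name): name is "side" or "top"; returns a dict with "frame" (400x640x3 uint8, red, green, blue), "camera_matrix" (3x3 intrinsics, pixels), "k1" (the pictures are not rectified: a ray, as slopes to the right and down, at radius r is drawn at 1 + k1 r^2 times it, then the intrinsics apply), "R" (3x3) and "t" (3): a world point X has camera coordinates R X + t. Camera axes: x right, y down, z forward; pixel columns grow to the right and rows downward; lengths in m; the calibration is good to about 2 mm. A picture is of the moment at which its call begins. There is no depth.
- bot.hand_in(): hands the job in; it is judged then, once.
Trained networks look in the newest picture that a camera, given by its name, has taken for a name from the list of things; names that differ only in an ending like _2 or _b are one class to them, and where a whole thing is asked for, a point or a joint stands for the part that bears it (a point fixed in the world has none). Each returns a list of dicts, best first, with "confidence" (0 to 1); they miss things now and then, are a little off and sometimes report something else, mostly with a low value. They report only what shows in the picture. A call takes as long as a camera call.
- finder.recognise(camera, name): "at" ([x, y, z] in m, in world coordinates, good to about 4 mm: the middle of the surface that is visible of it).
- finder.outline_of(camera, name): "pixels" (400x640 bool, what is visible of it).
The state is a dict: "time_s": time; "joint_positions": joint angles; "qvel": joint speeds; "tau": joint torques, N m; "position": TCP position; "tcp_rot": TCP orientation; "force": force on the tool from outside, world axes, zero at the start; "moment": the same for the moment, N m; "opening": opening from 0.0 (shut) to 1.0 (fully open); "grasp_force": force on a finger pad.
Only numpy, scipy, OpenCV 4.12 (cv2) and the standard library are available. Lean on these libraries where they do the work, as an engineer would, in place of code of your own. Each camera call takes 0.05 s, during which the arm holds its last target. There are 200 camera calls.

TASK

Bring the spring arm of the bench tensioner up to its set mark: push the black knob down until its clutch bites, keep it pressed (firmly but with no more than 25 N, which would harm the clutch) and turn it clockwise until the pointer stands within the width of the red flag, without ever running clear past the flag and without pushing the arm itself. Then push the red lock lever all the way over to the side away from you and leave the tin, the tape measure and the carton where they are.

Things in the scene. Friction and masses are not known exactly. Their poses are not given: they have to be found in the camera images.
- tensioner: green bench tensioner bolted to the bench: base plate 150 x 345 x 12 mm (x from -75 to 75, y from -155 to 190 in its frame). Origin on the bench top under the knob's axis; x points away from the operator's side, y to the operator's left along the base, z up. Round knob housing 62 mm across, 60 mm high, on the z axis; pivot post of the spring arm at y = 62 mm; lock lever at y = -110 mm.
- knob_grip (a point): middle of the black knob's upright grip bar: bar 48 mm long, 16 mm thick, its top 12 mm above this point; its foot, 18 mm below this point, stands on a round skirt 54 mm across and 11 mm thick. x runs along the bar, z up. With the knob up, this point is 105 mm above the bench.
- knob_stem (a joint): how far the knob is pushed down, m, 0 (up) to 0.016. A weak spring (1 to 4 N) lifts it; the lifted knob spins freely and drives nothing. Between 3 and 12 mm down (differs each time, cannot be seen, must be felt) it meets the sprung clutch plate; from there the force grows by some 7 to 8 N per mm. Pressed with 13 to 20 N in all it drives the screw; with less it slips.
- knob (a joint): turning angle of the knob, rad, grows clockwise as seen from above, which tightens. Turns without end; starts at -1.5 to 1.5. Screw and arm stay where they are when the knob is let up, so a hand can rise, turn back still holding the knob, and press again for another stroke. The knob turns 1.9 to 2.9 rad from start to mark if it does not slip.
- spring_arm (a joint): deflection of the yellow sprung arm, rad, 0 at rest; grows as the screw is tightened, 0.18 rad for each rad that the knob turns without slipping; a spring pulls it back, the screw holds it.
- pointer_tip (a point): tip of the thin black pointer (3 mm wide) at the end of the yellow arm, 100 mm from the arm's pivot, 44 mm above the bench; moves towards the tensioner's +x (away from the operator) as the arm deflects, 18 mm for each rad of the knob.
- set_flag: red set-mark flag, 7 mm wide, hooked over the scale at the pointer's end; fixed. Origin on the bench under the arm's pivot, its y axis points from the pivot to the middle of the flag, its x axis across the flag in the direction in which the pointer comes (the tip's x in this frame grows from about -30 to -50 mm at the start to 0 at the mark).
- mark (a point): the mark: where the pointer's tip is to stand, level with the middle of the red flag, 100 mm from the pivot.
- lock_lever (a joint): angle of the red lock lever, rad: 0 to 0.2 at the start (leaning towards the operator, the tensioner's -x), 1.0 fully over (leaning to +x); stays where it is left, with light friction.
- lock_lever_tip (a point): centre of the red ball (26 mm across) at the lever's free end, 70 mm from the lever's hinge, which lies along the tensioner's y axis at x = 0, y = -110 mm, 34 mm above the bench. The ball is about 95 mm above the bench at both ends of its travel and 104 mm midway. The lever's green block is 70 x 50 mm, 25 mm high on the base. Moves with about 1 N.
- wax_tin: round tin with a green lid, 72 mm across, 43 mm high, behind the tensioner; origin under its middle. To be left alone.
- tape_measure: black and yellow tape measure, 68 x 94 x 49 mm, in front of the tensioner; origin under its middle. To be left alone.
- screw_carton: brown screw carton, 63 x 98 x 47 mm, behind the tensioner; origin under its middle. To be left alone.

How it is judged (in metres and radians):
On the way, in this order (a step that is already met when the one before it is completed fails the run):
1. the pointer stands within the red flag (x of pointer_tip in the frame of set_flag between -0.0035 and 0.0035 m), for 0.4 s.
2. the lock lever is pushed over (value of joint lock_lever above 0.9 rad), for 0.2 s.
At the end, for the whole second after the job is handed in: the pointer's tip is within 3.5 mm of the middle of the red flag (the flag is 7 mm wide), and the lock lever is over to at least 0.9 rad of its 1.0 rad (all of step 1 and value of joint lock_lever above 0.9 rad); the robot touches nothing.
It fails at once if more than 25 N on the clutch: the knob is pressed too hard (contact force between knob and screw above 25 N).
It fails at once if the pointer runs clear past the flag, more than 5 mm beyond its middle: over-tensioned (x of pointer_tip in the frame of set_flag above 0.005 m).
It fails at once if the robot pushes the spring arm itself (contact force between any of the fingers, the arm and spring_arm above 1 N).
It fails at once if the lock lever is thrown before the arm is near its mark (value of joint lock_lever above 0.6 rad and x of pointer_tip in the frame of set_flag below -0.006 m).
It fails at once if the tin, the tape measure or the carton is pushed away (distance of any of wax_tin, tape_measure, screw_carton from where it was at the start of the episode above 0.02 m).
It also fails if it takes over 58 s, if anything falls off the work surface, if the arm or the gripper's body presses on something with over 40 N, if the wrist force passes 120 N, or if a joint passes its speed limit or range.

## Working session

There is one attempt and no reset: what is moved stays moved. The work goes in short steps, Python scripts to look and compute and a tool call to move; the robot and the scene stay as the last step left them, time stands still between calls to the robot, and variables do not carry over. Pictures are saved under pics/ and viewed, at most 10 in all, crops included, and the job is handed in when it is done.

Besides the shell and the picture viewer there is one more tool, called by a JSON object that holds its "fn" and its "kwargs", one argument or row to a line. play_rows: Moves the arm, as the interface text tells. Its arguments: {"type":"object","properties":{"motion":{"type":"array"},"fingers":{"type":"number"}},"required":["motion"]}

```bash
mkdir -p pics
cat > h.py <<'E'
import numpy as np, cv2
from rig import bot, imaging, finder
def save(c,name): cv2.imwrite('pics/'+name,c['frame'][:,:,::-1])
def proj(c,X):
    p=c['R']@np.asarray(X,float)+c['t']; s=p[:2]/p[2]; s=s*(1+c['k1']*(s@s)); K=c['camera_matrix']
    return (K@np.array([s[0],s[1],1]))[:2]
def ray(c,uv):
    K=c['camera_matrix']; d=np.linalg.solve(K,np.array([uv[0],uv[1],1.]))[:2]; s=d.copy()
    for _ in range(20): s=d/(1+c['k1']*(s@s))
    R=np.array(c['R']); return -R.T@c['t'], R.T@np.array([s[0],s[1],1])
def atz(c,uv,z):
    o,d=ray(c,uv); return o+d*(z-o[2])/d[2]
E
python3 - <<'E'
from h import *
np.set_printoptions(precision=4,suppress=True)
s=bot.read_state(); print(s)
for n in('top','side'):
    c=imaging.capture(n); save(c,n+'0.png'); print(n,-np.array(c['R']).T@c['t'])
    for k in('tensioner','knob_grip','pointer_tip','set_flag','mark','lock_lever_tip','wax_tin','tape_measure','screw_carton'):
        try:
            for r in finder.recognise(n,k)[:2]: print(k,np.array(r['at']),r['confidence'],proj(c,r['at']))
        except Exception as e: print(k,e)
E
```

```text
{'time_s': 0.0, 'joint_positions': array([ 65.4614,  30.2788,  82.1581,   0.0005,  67.6874, -10.2284]), 'qvel': array([ 0.0593,  0.1157, -0.0122, -0.0294,  0.0299, -0.0556]), 'tau': array([ -0.0003, -44.0037, -17.659 ,   0.0633,   0.0583,  -0.0002]), 'position': array([0.1541, 0.6049, 0.2084]), 'tcp_rot': array([[-0.969 ,  0.2472, -0.0009],
       [ 0.2472,  0.969 , -0.002 ],
       [ 0.0004, -0.0021, -1.    ]]), 'force': array([-0.2824, -0.0065,  0.7091]), 'moment': array([ 0.0115, -0.0042,  0.014 ]), 'grasp_force': 0.0, 'opening': 1.0010127844401382}
top [0.4189 0.0724 0.9347]
tensioner [0.5193 0.0699 0.0104] 0.71 [302.3268 225.37  ]
knob_grip [0.5166 0.0475 0.0804] 0.66 [314.0852 222.6463]
pointer_tip [0.5258 0.1392 0.0467] 0.83 [267.4373 220.6513]
set_flag [0.5493 0.2234 0.0211] 0.38 [227.3072 211.3065]
mark [0.5204 0.0497 0.0886] 0.51 [313.0078 220.1817]
lock_lever_tip [ 0.4792 -0.0545  0.1069] 0.72 [369.7607 240.1815]
wax_tin [0.6574 0.1134 0.0415] 0.64 [280.1941 156.923 ]
wax_tin [0.5222 0.1368 0.0457] 0.24 [268.6874 222.4921]
tape_measure [0.3889 0.1898 0.0371] 0.87 [242.3616 290.6828]
tape_measure [0.5171 0.0725 0.0131] 0.73 [301.0822 226.3087]
screw_carton [ 0.6368 -0.0512  0.0462] 0.84 [360.8324 165.3382]
side [0.2895 0.7697 0.4973]
tensioner [0.514  0.1101 0.0126] 0.76 [312.9581 262.3222]
knob_grip [0.515  0.0616 0.0932] 0.84 [322.8116 210.1155]
pointer_tip [0.5197 0.1441 0.0475] 0.75 [303.4484 255.2107]
pointer_tip [0.5135 0.0627 0.0924] 0.39 [323.3948 210.9383]
set_flag [0.55   0.2249 0.0315] 0.56 [266.9019 286.6482]
mark [0.5492 0.229  0.028 ] 0.5 [266.3004 290.0959]
lock_lever_tip [ 0.4807 -0.0508  0.0986] 0.51 [357.9834 185.4677]
wax_tin [0.6564 0.1397 0.0386] 0.58 [232.4446 241.932 ]
tape_measure [0.3766 0.2109 0.04  ] 0.82 [377.736  303.6547]
screw_carton [ 0.6252 -0.0316  0.041 ] 0.94 [285.9295 202.5439]
```

Run:
```python
import cv2
a=cv2.imread('pics/top0.png')[110:310,190:430]; cv2.imwrite('pics/t0c.png',cv2.resize(a,None,fx=3.3,fy=3,interpolation=cv2.INTER_CUBIC)[:, :800])
b=cv2.imread('pics/side0.png')[140:340,200:440]; cv2.imwrite('pics/s0c.png',cv2.resize(b,None,fx=3.3,fy=3,interpolation=cv2.INTER_CUBIC)[:, :800])
```

```text
(no output)
```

View pics/t0c.png

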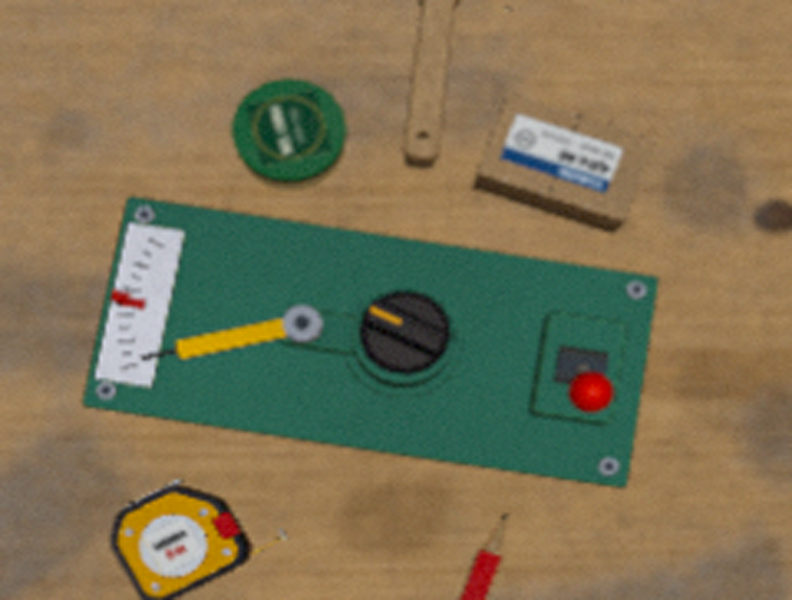

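View pics/s0c.png

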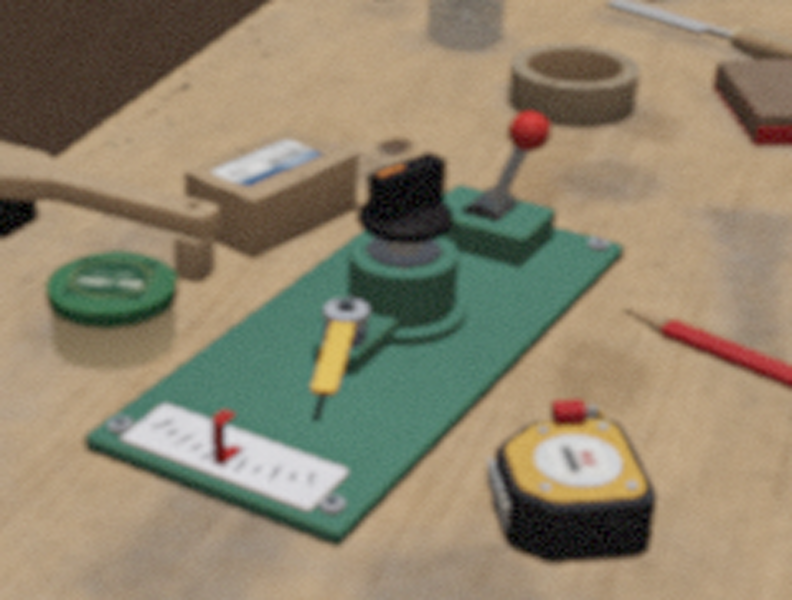

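The top crop shows the plate corners at about (128,197), (658,277), (626,488) and (83,405). The knob bar is near (405,332) with its orange end at upper left, the pointer tip is at (142,357), the flag at (125,299) and the red ball at (592,391). The side crop agrees with this.

```bash
cat > fit.py <<'E'
from h import *
from scipy.optimize import least_squares
E
python3 - <<'E'
from h import *
from scipy.optimize import least_squares
import json
np.set_printoptions(precision=4,suppress=True)
T=imaging.capture('top'); S=imaging.capture('side')
f=lambda x,y:(190+x/3.3,110+y/3.); g=lambda x,y:(200+x/3.3,140+y/3.)
tc=[f(128,197),f(658,277),f(626,488),f(83,405)]
# plate corners local: left-far, right-far, right-near, left-near
L=np.array([[75,190],[75,-155],[-75,-155],[-75,190]])/1e3
sc=[(g(88,441),0),(g(622,249),2),(g(338,542),3)]
def w(p,l,z): c,s=np.cos(p[2]),np.sin(p[2]); return [p[0]+c*l[0]-s*l[1],p[1]+s*l[0]+c*l[1],z]
def res(p,top=1,side=1):
    r=[]
    if top:
        for uv,l in zip(tc,L): r+=list(proj(T,w(p,l,.012))-uv)
    if side:
        for uv,i in sc: r+=list(proj(S,w(p,L[i],.012))-uv)
    return r
for a in((1,0),(0,1),(1,1)):
    o=least_squares(res,[.52,.05,0],args=a); print(o.x,np.degrees(o.x[2]),np.abs(o.fun).max())
p=o.x; np.save('pose.npy',p)
inv=lambda X:np.array([[np.cos(p[2]),np.sin(p[2])],[-np.sin(p[2]),np.cos(p[2])]])@(np.array(X)[:2]-p[:2])
print('tip',inv(atz(T,f(142,357),.044)),inv(atz(S,g(318,418),.044)))
print('pivot post',inv(atz(T,f(303,323),.05)))
print('ball',inv(atz(T,f(592,391),.095)),atz(T,f(592,391),.095),atz(S,g(530,129),.095))
print('orange',atz(T,f(370,309),.117),atz(T,f(403,322),.117),'knob proj',proj(T,[p[0],p[1],.117]))
print('knob centre world',p[:2])
for z in(.02,.044): print('flag',inv(atz(T,f(128,299),z)))
fr=T['frame'].astype(int); m=(fr[...,0]>170)&(fr[...,1]>100)&(fr[...,2]<90)
m[:, :295]=0;m[:,335:]=0;m[:200]=0;m[240:]=0
ys,xs=np.nonzero(m);print('orange px',list(zip(xs,ys)))
for cam,n in((T,'top'),(S,'side')):
    r=finder.outline_of(n,'set_flag')[0];ys,xs=np.nonzero(r['pixels']);print(n,r['confidence'],len(xs),xs.min(),xs.max(),ys.min(),ys.max(),xs.mean(),ys.mean())
    # red pixels
    F=cam['frame'].astype(int);m=(F[...,0]>130)&(F[...,1]<70)&(F[...,2]<70)
    b=(slice(195,225),slice(215,245)) if n=='top' else (slice(270,300),slice(255,285))
    mm=np.zeros_like(m);mm[b]=m[b];ys,xs=np.nonzero(mm);print(sorted(zip(ys,xs)))
E
```

```text
[ 0.5197  0.0506 -0.1811] -10.378768910409013 0.8900168440240748
[ 0.5173  0.0547 -0.1752] -10.040294227027136 2.2628230964914735
[ 0.5187  0.0518 -0.1775] -10.169589930082537 2.29856326456229
tip [-0.0358  0.1521] [-0.0378  0.1498]
pivot post [0.0017 0.0599]
ball [-0.0193 -0.1126] [ 0.4798 -0.0556  0.095 ] [ 0.4805 -0.0713  0.095 ]
orange [0.5306 0.0702 0.117 ] [0.5223 0.052  0.117 ] knob proj [312.2772 219.2643]
knob centre world [0.5187 0.0518]
flag [0.0038 0.1722]
flag [0.001  0.1677]
orange px [(np.int64(303), np.int64(213)), (np.int64(304), np.int64(213)), (np.int64(304), np.int64(214)), (np.int64(305), np.int64(214)), (np.int64(306), np.int64(214)), (np.int64(306), np.int64(215)), (np.int64(307), np.int64(215)), (np.int64(308), np.int64(215)), (np.int64(308), np.int64(216)), (np.int64(309), np.int64(216)), (np.int64(310), np.int64(216)), (np.int64(310), np.int64(217))]Traceback (most recent call last):
  File "<stdin>", line 33, in <module>
IndexError: list index out of range
```

Run:
```python
from h import *
np.set_printoptions(precision=4,suppress=True)
T=imaging.capture('top'); S=imaging.capture('side')
F=T['frame'].astype(int); m=(F.max(2)<75).astype(np.uint8); mm=np.zeros_like(m); mm[200:242,292:332]=m[200:242,292:332]
n,l,st,ce=cv2.connectedComponentsWithStats(mm);i=1+st[1:,4].argmax();print(st[i],ce[i])
print([atz(T,(st[i][0]+st[i][2]/2-.5,st[i][1]+st[i][3]/2-.5),z) for z in(.085,.1)])
for uv in((303,212.8),(310.2,217)): print(atz(T,uv,.117))
for n in('top','side'):
  for k in('knob_grip','set_flag','pointer_tip','lock_lever_tip'):
    for r in finder.outline_of(n,k)[:1]:
        ys,xs=np.nonzero(r['pixels']);print(n,k,r['confidence'],len(xs),xs.min(),xs.max(),ys.min(),ys.max(),xs.mean(),ys.mean())
for cam,b in((T,(195,225,215,245)),(S,(270,300,255,285))):
    F=cam['frame'].astype(int);m=(F[...,0]>120)&(F[...,1]<90)&(F[...,2]<90)
    print('\n'.join(''.join('#' if q else '.' for q in r) for r in m[b[0]:b[1],b[2]:b[3]]));
```

```text
[299 207  29  28 599] [312.6394 220.6544]
[array([0.5202, 0.0496, 0.085 ]), array([0.5184, 0.05  , 0.1   ])]
[0.5309 0.0686 0.117 ]
[0.523  0.0555 0.117 ]
top knob_grip 0.61 600 299 326 206 233 312.7083333333333 219.80666666666667
top set_flag 0.6 31 224 232 207 211 227.80645161290323 209.19354838709677
top pointer_tip 0.76 249 244 286 212 227 268.0883534136546 220.13654618473896
top lock_lever_tip 0.46 151 362 374 232 246 367.7748344370861 239.43708609271522
side knob_grip 0.9 627 308 337 191 220 323.2870813397129 206.7719298245614
side set_flag 0.51 99 264 272 277 294 267.42424242424244 285.6161616161616
side pointer_tip 0.59 276 295 311 239 275 302.3188405797101 253.5036231884058
side lock_lever_tip 0.53 204 349 366 177 206 357.9852941176471 188.76470588235293
..............................
..............................
..............................
..............................
..............................
..............................
..............................
..............................
..............................
..............................
................
[... 833 characters left out ...]
###...............
..........######..............
..........#####...............
..........####................
..........###.................
..............................
..............................
..............................
..............................
..............................
..............................
............#.................
..............................
.............###..............
.............##...............
.............#................
..............................
..............................
..............................
..............................
..............................
..............................
..............................
```

The rows are not in the units I measure in: shifts go in shares of 750 mm and turns go in shares of 120 degrees. I convert before sending: -0.49 m / 0.75 = -0.6533, -0.446 m / 0.75 = -0.5947, -76 degrees / 120 = -0.6333.

{"fn": "play_rows", "kwargs": {
  "motion": [
    [[-0.6533, -0.5947, 0, 0, 0, -0.6333], [-0.6533, -0.5947, 0, 0, 0, -0.6333], [-0.6533, -0.5947, 0, 0, 0, -0.6333], [-0.6533, -0.5947, 0, 0, 0, -0.6333], [-0.6533, -0.5947, 0, 0, 0, -0.6333], [-0.6533, -0.5947, 0, 0, 0, -0.6333], [-0.6533, -0.5947, 0, 0, 0, -0.6333], [-0.6533, -0.5947, 0, 0, 0, -0.6333]]
  ],
  "fingers": 0.06
}}

```text
time_s: 2.32
position: [0.3241, 0.3495, 0.2097]
tcp_rot: [[-0.783, -0.622, 0.001], [-0.622, 0.783, 0.0], [-0.001, -0.0, -1.0]]
force: [-0.3, 1.4, -0.2]
opening: 0.69
grasp_force: 0.0
```

In the tool's units: -0.355 m / 0.75 = -0.4733, 0.033 m / 0.75 = 0.044, -21 degrees / 120 = -0.175.

{"fn": "play_rows", "kwargs": {
  "motion": [
    [[0.044, -0.4733, 0, 0, 0, -0.175], [0.044, -0.4733, 0, 0, 0, -0.175], [0.044, -0.4733, 0, 0, 0, -0.175], [0.044, -0.4733, 0, 0, 0, -0.175], [0.044, -0.4733, 0, 0, 0, -0.175], [0.044, -0.4733, 0, 0, 0, -0.175], [0.044, -0.4733, 0, 0, 0, -0.175], [0.044, -0.4733, 0, 0, 0, -0.175]]
  ]
}}

```text
time_s: 2.98
position: [0.4948, 0.0848, 0.2097]
tcp_rot: [[-0.513, -0.858, 0.001], [-0.858, 0.513, 0.0], [-0.0, -0.001, -1.0]]
force: [0.5, 1.8, 0.6]
opening: 0.696
grasp_force: 0.0
```

{"fn": "play_rows", "kwargs": {
  "motion": [
    [[0, 0, 0, 0, 0, 0], [0, 0, 0, 0, 0, 0], [0, 0, 0, 0, 0, 0]]
  ]
}}

```text
time_s: 3.23
position: [0.4933, 0.0868, 0.2092]
tcp_rot: [[-0.514, -0.858, -0.001], [-0.858, 0.514, 0.001], [0.0, 0.001, -1.0]]
force: [0.1, -0.6, -0.2]
opening: 0.691
grasp_force: 0.0
```

In the tool's units: 0.06 m / 0.75 = 0.08, -0.0404 m / 0.75 = -0.0539.

{"fn": "play_rows", "kwargs": {
  "motion": [
    [[0.0233, -0.0539, 0, 0, 0, 0], [0.0233, -0.0539, 0, 0, 0, 0], [0.0233, -0.0539, 0.04, 0, 0, 0], [0.0233, -0.0539, 0.0667, 0, 0, 0], [0.0233, -0.0539, 0.08, 0, 0, 0], [0.0233, -0.0539, 0.08, 0, 0, 0], [0.0233, -0.0539, 0.08, 0, 0, 0]]
  ]
}}

```text
time_s: 3.82
position: [0.519, 0.0521, 0.1494]
tcp_rot: [[-0.512, -0.859, -0.001], [-0.859, 0.512, 0.0], [0.0, 0.001, -1.0]]
force: [-0.3, -0.1, 0.6]
opening: 0.688
grasp_force: 0.0
```

Run:
```python
from h import *
np.set_printoptions(precision=4,suppress=True)
s=bot.read_state();print(s['position'],s['force'],s['joint_positions'])
a=imaging.capture('top')['frame'][170:270,250:370,::-1];b=imaging.capture('side')['frame'][130:230,260:380,::-1]
cv2.imwrite('pics/p1.png',cv2.resize(np.hstack([a,b]),None,fx=3.3,fy=3.3,interpolation=cv2.INTER_CUBIC))
```

```text
[0.519  0.0521 0.1494] [-0.2849 -0.146   0.5505] [  -6.5538   27.2101  100.3181    0.0041   52.5312 -155.7798]
```

View pics/p1.png

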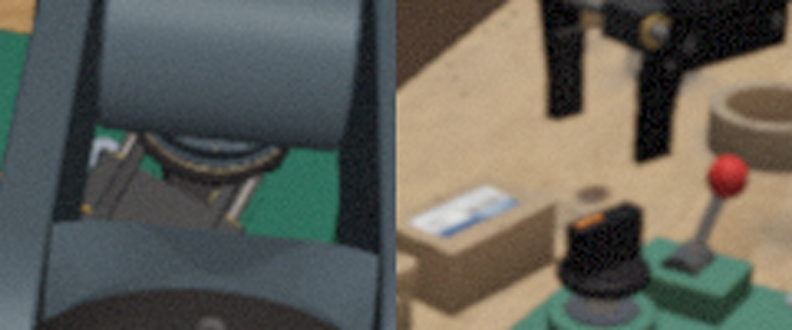

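The hand stands above the knob with the fingers straddling the bar; the tips show at side crop (565,115) and (655,158). I'll check their height by projection.

Run:
```python
from h import *
S=imaging.capture('side')
y=np.array([-.859,.512,0]);c=np.array([.519,.0521,.1324])
for e in(-.037,0,.037): print(proj(S,c+e*y))
print(proj(S,[.519,.0515,.117]),proj(S,[.519,.0515,.087]))
F=S['frame'].astype(int);print((F[185:225,300:345].max(2)<75).sum(1),(F[185:225,300:345].max(2)<75).sum(0))
```

```text
[309.96445022 180.63908171]
[323.17431693 187.80797189]
[337.20755189 195.42244178]
[322.97620827 195.45186   ] [322.39286777 210.24770551]
[ 0  0  0  0  0  0  0  3  7 11 11 11 12 14 20 22 22 22 22 22 22 22 22 26
 30 30 29 28 28 28 29 31 33 31 26 21  9  5  4  0] [ 0  0  0  0  0  0  0  0  0  3  7  9 19 20 21 20 21 22 22 22 23 24 25 28
 27 27 28 28 29 29 28 27 26 25 10 10  8  6  6  6  7 10  9 10 11]
```

Run:
```python
from h import *
S=imaging.capture('side')
b=S['frame'][120:230,270:380,::-1]
cv2.imwrite('pics/p2.png',cv2.resize(b,None,fx=5,fy=5,interpolation=cv2.INTER_CUBIC))
```

```text
(no output)
```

View pics/p2.png

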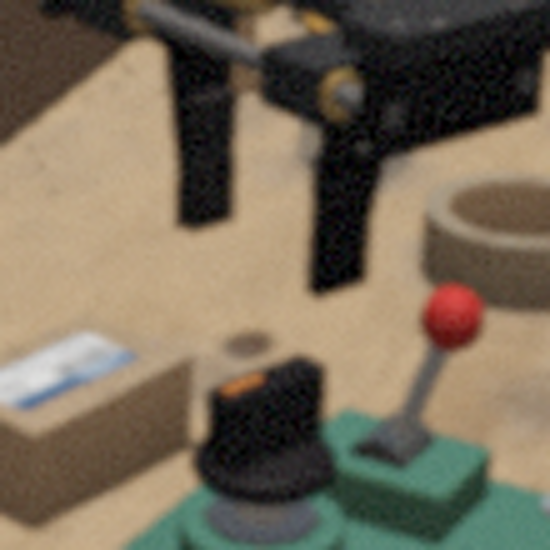

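Seen in the side view, the tips at (311,164) and (338,178) lie about 16 px above the projected ones. I must resolve this before descending, so I'll overlay predictions on both cameras.

Run:
```python
from h import *
ims=[]
s=bot.read_state();R=s['tcp_rot'];p=s['position'];print(p)
for n,(a,b,c,d) in(('top',(130,310,230,410)),('side',(60,240,230,410))):
    C=imaging.capture(n);im=C['frame'][a:b,c:d,::-1].copy();im=cv2.resize(im,None,fx=2.2,fy=2.2,interpolation=cv2.INTER_CUBIC)
    for q,col in(((0,.037,.017),(0,0,255)),((0,-.037,.017),(0,0,255)),((0,.037,-.053),(255,0,0)),((0,-.037,-.053),(255,0,0)),((.0375,.095,-.053),(0,255,255)),((-.0375,.095,-.053),(0,255,255)),((-.0375,-.095,-.053),(0,255,255)),((.0375,-.095,-.053),(0,255,255))):
        u=proj(C,p+R@np.array(q)); cv2.circle(im,(int((u[0]-c)*2.2),int((u[1]-a)*2.2)),4,col,2)
    ims.append(im)
cv2.imwrite('pics/p3.png',np.hstack(ims))
```

```text
[0.52044205 0.05129658 0.15064069]
```

View pics/p3.png

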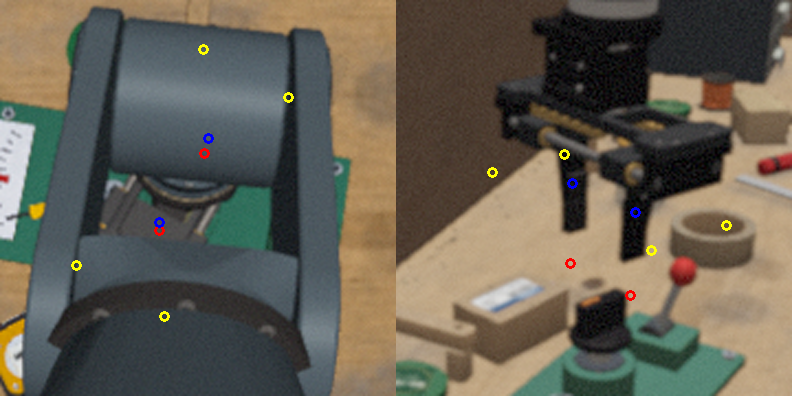

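The horizontal position matches in both views, but the hand appears about 33 mm higher than reported. I'll descend in guarded steps and check it against the picture.

In the tool's units: 0.02 m / 0.75 = 0.0267, 0.016 m / 0.75 = 0.0213.

{"fn": "play_rows", "kwargs": {
  "motion": [
    [[0, 0, 0.0133, 0, 0, 0], [0, 0, 0.0213, 0, 0, 0], [0, 0, 0.0267, 0, 0, 0], [0, 0, 0.0267, 0, 0, 0], [0, 0, 0.0267, 0, 0, 0]]
  ]
}}

```text
time_s: 4.53
position: [0.5192, 0.051, 0.1288]
tcp_rot: [[-0.513, -0.858, -0.001], [-0.858, 0.513, 0.0], [0.001, 0.001, -1.0]]
force: [0.6, 0.1, -1.1]
opening: 0.686
grasp_force: 0.0
```

```bash
cat > look.py <<'E'
from h import *
import sys
s=bot.read_state();R=s['tcp_rot'];p=s['position'];print(p,s['force'])
C=imaging.capture('side');a,b,c,d=130,230,270,390
im=cv2.resize(C['frame'][a:b,c:d,::-1],None,fx=5,fy=5,interpolation=cv2.INTER_CUBIC)
for q in((0,.037,.017),(0,-.037,.017)):
    u=proj(C,p+R@np.array(q));print(u); cv2.circle(im,(int((u[0]-c)*5),int((u[1]-a)*5)),4,(0,0,255),2)
cv2.imwrite('pics/'+sys.argv[1],im)
F=C['frame'].astype(int).max(2)<70
for u in(311,312,337,338): print(u,''.join('#' if q else '.' for q in F[130:215,u]))
E
python3 look.py p4.png
```

```text
[0.5191606  0.05102195 0.12876081] [ 0.55882281  0.12512884 -1.05983344]
[336.7137234 205.7598909]
[309.86275111 190.58284527]
311 ..#####....###################################................................#######
312 ..######....##################################.......................################
337 .###############...........################################..........................
338 ...#############........#..################################..........................
```

In the tool's units: 0.018 m / 0.75 = 0.024, 0.017 m / 0.75 = 0.0227.

{"fn": "play_rows", "kwargs": {
  "motion": [
    [[0, 0, 0.0107, 0, 0, 0], [0, 0, 0.0187, 0, 0, 0], [0, 0, 0.0227, 0, 0, 0], [0, 0, 0.024, 0, 0, 0], [0, 0, 0.024, 0, 0, 0]]
  ]
}}

```text
time_s: 5.0
position: [0.5192, 0.0511, 0.1109]
tcp_rot: [[-0.513, -0.858, -0.001], [-0.858, 0.513, 0.0], [0.0, 0.001, -1.0]]
force: [-0.2, -0.5, 0.2]
opening: 0.685
grasp_force: 0.0
```

```bash
python3 look.py p5.png
```

```text
[0.51921661 0.05106124 0.11085323] [-0.20764153 -0.53893427  0.15614394]
[336.18211243 214.79861786]
[309.60391117 199.23006445]
311 ########....#####.....#################################.......................#######
312 #########....#####....#################################..............################
337 #########....##############.......#..###############################................#
338 #########.....#############.......##################################.................
```

View pics/p5.png

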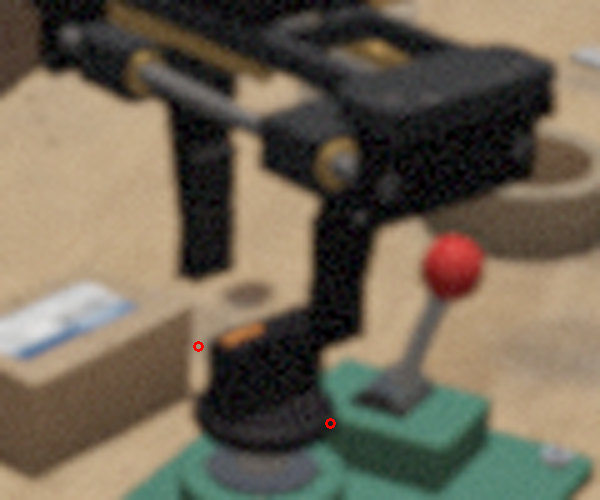

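Tips at (205,275) and (340,335) again look 35 mm too high against the prediction (circles). A closing test will settle it: if the pads meet nothing, the picture is right.

{"fn": "play_rows", "kwargs": {
  "motion": [
    [[0, 0, 0, 0, 0, 0], [0, 0, 0, 0, 0, 0], [0, 0, 0, 0, 0, 0], [0, 0, 0, 0, 0, 0], [0, 0, 0, 0, 0, 0], [0, 0, 0, 0, 0, 0], [0, 0, 0, 0, 0, 0], [0, 0, 0, 0, 0, 0]]
  ],
  "fingers": 0.008
}}

```text
time_s: 5.72
position: [0.5196, 0.0511, 0.1114]
tcp_rot: [[-0.513, -0.858, 0.0], [-0.858, 0.513, 0.0], [-0.0, -0.0, -1.0]]
force: [-0.2, 0.7, -0.5]
opening: 0.172
grasp_force: 0.0
```

{"fn": "play_rows", "kwargs": {
  "motion": [
    [[0, 0, 0, 0, 0, 0], [0, 0, 0, 0, 0, 0], [0, 0, 0, 0, 0, 0]]
  ]
}}

```text
time_s: 5.97
position: [0.5196, 0.051, 0.1114]
tcp_rot: [[-0.513, -0.858, -0.0], [-0.858, 0.513, -0.0], [0.0, 0.0, -1.0]]
force: [-0.2, 0.5, -0.1]
opening: 0.097
grasp_force: 0.0
```

Nothing was between the pads (8 mm gap), so the picture is right: the tips are about 32 mm higher than the state tells. I'll reopen and descend accordingly, guarded.

{"fn": "play_rows", "kwargs": {
  "motion": [
    [[0, 0, 0, 0, 0, 0], [0, 0, 0, 0, 0, 0], [0, 0, 0, 0, 0, 0], [0, 0, 0, 0, 0, 0], [0, 0, 0, 0, 0, 0], [0, 0, 0, 0, 0, 0], [0, 0, 0, 0, 0, 0], [0, 0, 0.0053, 0, 0, 0]]
  ],
  "fingers": 0.052
}}

```text
time_s: 6.63
position: [0.5202, 0.051, 0.1079]
tcp_rot: [[-0.513, -0.858, 0.002], [-0.858, 0.513, -0.0], [-0.001, -0.002, -1.0]]
force: [-0.2, -0.1, 0.3]
opening: 0.572
grasp_force: 0.0
```

In the tool's units: 0.019 m / 0.75 = 0.0253, 0.016 m / 0.75 = 0.0213.

{"fn": "play_rows", "kwargs": {
  "motion": [
    [[0, 0, 0.0053, 0, 0, 0], [0, 0, 0.0107, 0, 0, 0], [0, 0, 0.016, 0, 0, 0], [0, 0, 0.0213, 0, 0, 0], [0, 0, 0.0253, 0, 0, 0], [0, 0, 0.0253, 0, 0, 0]]
  ]
}}

```text
time_s: 7.13
position: [0.519, 0.0511, 0.0875]
tcp_rot: [[-0.513, -0.858, -0.002], [-0.858, 0.513, 0.0], [0.001, 0.002, -1.0]]
force: [-1.2, -0.2, -0.3]
opening: 0.6
grasp_force: 0.0
```

```bash
python3 look.py p6.png
```

```text
[0.51898537 0.05110116 0.08752678] [-1.19723244 -0.16973911 -0.30925073]
[335.67982916 226.33105253]
[309.43692515 210.30495897]
311 ######################...######....##################################.........#######
312 #######.##############....#####....##################################################
337 ######################.....##############.......###############################......
338 ######################.....##############.......###############################......
```

View pics/p6.png

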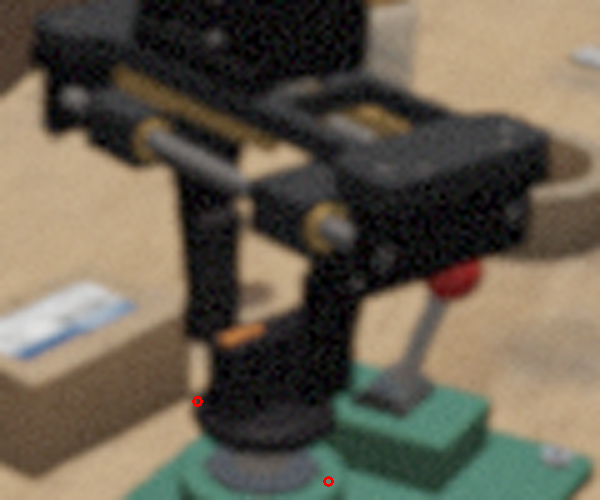

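The fingers now straddle the bar: tips at (210,337) and (330,395), overlapping it by about half. I'll go 11 mm further, then close.

In the tool's units: 0.011 m / 0.75 = 0.0147, 0.009 m / 0.75 = 0.012.

{"fn": "play_rows", "kwargs": {
  "motion": [
    [[0, 0, 0.0053, 0, 0, 0], [0, 0, 0.0093, 0, 0, 0], [0, 0, 0.012, 0, 0, 0], [0, 0, 0.0147, 0, 0, 0], [0, 0, 0.0147, 0, 0, 0]]
  ]
}}

```text
time_s: 7.6
position: [0.5193, 0.0511, 0.077]
tcp_rot: [[-0.513, -0.858, -0.001], [-0.858, 0.513, 0.0], [0.0, 0.001, -1.0]]
force: [-0.6, 0.2, -0.5]
opening: 0.597
grasp_force: 0.0
```

{"fn": "play_rows", "kwargs": {
  "motion": [
    [[0, 0, 0, 0, 0, 0], [0, 0, 0, 0, 0, 0], [0, 0, 0, 0, 0, 0], [0, 0, 0, 0, 0, 0], [0, 0, 0, 0, 0, 0], [0, 0, 0, 0, 0, 0], [0, 0, 0, 0, 0, 0], [0, 0, 0, 0, 0, 0]]
  ],
  "fingers": 0.005
}}

```text
time_s: 8.27
position: [0.5196, 0.0511, 0.0775]
tcp_rot: [[-0.513, -0.858, -0.0], [-0.858, 0.513, 0.0], [-0.0, 0.0, -1.0]]
force: [-0.6, -0.0, -0.1]
opening: 0.186
grasp_force: 30.0
```

In the tool's units: 0.003 m / 0.75 = 0.004, 0.002 m / 0.75 = 0.0027.

{"fn": "play_rows", "kwargs": {
  "motion": [
    [[0, 0, 0.0013, 0, 0, 0], [0, 0, 0.0027, 0, 0, 0], [0, 0, 0.004, 0, 0, 0], [0, 0, 0.004, 0, 0, 0], [0, 0, 0.004, 0, 0, 0]]
  ]
}}

```text
time_s: 8.68
position: [0.5195, 0.0511, 0.0744]
tcp_rot: [[-0.513, -0.858, -0.0], [-0.858, 0.513, 0.0], [0.0, 0.0, -1.0]]
force: [-0.7, -0.3, 1.5]
opening: 0.181
grasp_force: 30.0
```

In the tool's units: 0.001 m / 0.75 = 0.0013.

{"fn": "play_rows", "kwargs": {
  "motion": [
    [[0, 0, 0.0013, 0, 0, 0], [0, 0, 0.0013, 0, 0, 0], [0, 0, 0.0013, 0, 0, 0]]
  ]
}}

```text
time_s: 8.93
position: [0.5196, 0.0511, 0.0734]
tcp_rot: [[-0.513, -0.858, 0.0], [-0.858, 0.513, 0.0], [-0.0, 0.0, -1.0]]
force: [-0.6, 0.4, 2.3]
opening: 0.185
grasp_force: 30.0
```

In the tool's units: 0.001 m / 0.75 = 0.0013.

{"fn": "play_rows", "kwargs": {
  "motion": [
    [[0, 0, 0.0013, 0, 0, 0], [0, 0, 0.0013, 0, 0, 0], [0, 0, 0.0013, 0, 0, 0]]
  ]
}}

```text
time_s: 9.18
position: [0.5196, 0.0511, 0.0725]
tcp_rot: [[-0.513, -0.858, 0.0], [-0.858, 0.513, 0.0], [-0.0, -0.0, -1.0]]
force: [-0.7, -0.5, 3.6]
opening: 0.178
grasp_force: 30.0
```

In the tool's units: 0.001 m / 0.75 = 0.0013.

{"fn": "play_rows", "kwargs": {
  "motion": [
    [[0, 0, 0.0013, 0, 0, 0], [0, 0, 0.0013, 0, 0, 0], [0, 0, 0.0013, 0, 0, 0]]
  ]
}}

```text
time_s: 9.43
position: [0.5195, 0.0511, 0.072]
tcp_rot: [[-0.513, -0.858, 0.0], [-0.858, 0.513, -0.0], [-0.0, -0.0, -1.0]]
force: [-1.0, 1.1, 7.2]
opening: 0.181
grasp_force: 30.0
```

In the tool's units: 0.001 m / 0.75 = 0.0013.

{"fn": "play_rows", "kwargs": {
  "motion": [
    [[0, 0, 0.0013, 0, 0, 0], [0, 0, 0.0013, 0, 0, 0], [0, 0, 0.0013, 0, 0, 0]]
  ]
}}

```text
time_s: 9.68
position: [0.5196, 0.0511, 0.0714]
tcp_rot: [[-0.513, -0.858, 0.0], [-0.858, 0.513, -0.0], [-0.0, -0.0, -1.0]]
force: [-3.0, 0.8, 11.4]
opening: 0.182
grasp_force: 30.0
```

{"fn": "play_rows", "kwargs": {
  "motion": [
    [[0, 0, 0.0013, 0, 0, 0], [0, 0, 0.0013, 0, 0, 0], [0, 0, 0.0013, 0, 0, 0]]
  ]
}}

```text
time_s: 9.93
position: [0.5196, 0.0511, 0.0709]
tcp_rot: [[-0.513, -0.858, 0.001], [-0.858, 0.513, -0.0], [-0.0, -0.001, -1.0]]
force: [-2.9, 0.2, 14.0]
opening: 0.18
grasp_force: 30.0
```

In the tool's units: 0.0006 m / 0.75 = 0.0008, 10 degrees / 120 = 0.0833.

{"fn": "play_rows", "kwargs": {
  "motion": [
    [[0, 0, 0.0008, 0, 0, 0], [0, 0, 0.0008, 0, 0, 0], [0, 0, 0.0008, 0, 0, 0.025], [0, 0, 0.0008, 0, 0, 0.05], [0, 0, 0.0008, 0, 0, 0.0833]]
  ]
}}

```text
time_s: 10.35
position: [0.5197, 0.051, 0.0706]
tcp_rot: [[-0.656, -0.755, 0.001], [-0.755, 0.656, -0.0], [-0.0, -0.001, -1.0]]
force: [-3.6, 0.6, 17.7]
opening: 0.178
grasp_force: 30.0
```

In the tool's units: 30 degrees / 120 = 0.25.

{"fn": "play_rows", "kwargs": {
  "motion": [
    [[0, 0, 0, 0, 0, 0.0417], [0, 0, 0, 0, 0, 0.0833], [0, 0, 0, 0, 0, 0.125], [0, 0, 0, 0, 0, 0.1667], [0, 0, 0, 0, 0, 0.2083], [0, 0, 0, 0, 0, 0.25]]
  ]
}}

```text
time_s: 10.85
position: [0.5199, 0.0508, 0.0707]
tcp_rot: [[-0.946, -0.324, 0.001], [-0.324, 0.946, -0.001], [-0.001, -0.001, -1.0]]
force: [-3.3, -0.8, 16.9]
opening: 0.182
grasp_force: 30.0
```

```bash
cat > ptr.py <<'E'
from h import *
import sys
np.set_printoptions(precision=4,suppress=True)
p=np.load('pose.npy')
inv=lambda X:np.array([[np.cos(p[2]),np.sin(p[2])],[-np.sin(p[2]),np.cos(p[2])]])@(np.array(X)[:2]-p[:2])
st=bot.read_state();print(st['time_s'],st['force'])
out=[]
for n,b in(('side',(225,300,240,330)),('top',(195,245,215,290))):
    C=imaging.capture(n);F=C['frame'][b[0]:b[1],b[2]:b[3]].astype(int)
    m=(F[...,0]>150)&(F[...,1]>110)&(F[...,2]<90);ys,xs=np.nonzero(m)
    if len(xs)>20:
        W=np.array([inv(atz(C,(x+b[2],y+b[0]),.047)) for x,y in zip(xs,ys)])
        W=W[(abs(W[:,0])<.06)&(W[:,1]>.06)&(W[:,1]<.17)]
        v=cv2.fitLine(W.astype(np.float32)*1000,cv2.DIST_HUBER,0,.01,.01).ravel();a=np.degrees(np.arctan2(v[0],v[1]));a=(a+90)%180-90
        print(n,len(W),'arm angle deg',a,'mid',W.mean(0),'from pivot',np.degrees(np.arctan2(W[:,0].mean(),W[:,1].mean()-.062)))
    out.append(cv2.resize(C['frame'][b[0]:b[1],b[2]:b[3],::-1],None,fx=5,fy=5,interpolation=cv2.INTER_CUBIC))
if len(sys.argv)>1: cv2.imwrite('pics/'+sys.argv[1],np.hstack([cv2.copyMakeBorder(o,0,375-o.shape[0],0,0,0) for o in out])[:, :800])
E
python3 ptr.py q1.png
```

```text
10.85 [-3.2625 -0.7724 16.8919]
side 28 arm angle deg -12.837952 mid [-0.0156  0.1039] from pivot -20.3958323766017
top 86 arm angle deg -8.633484 mid [-0.0149  0.1229] from pivot -13.712733105928864
```

View pics/q1.png

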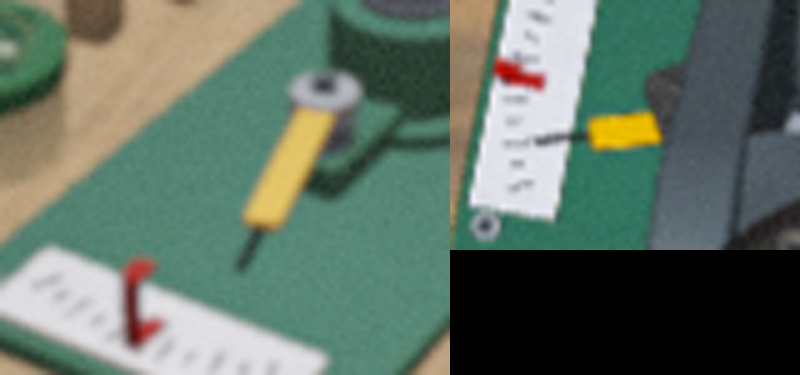

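The side crop shows the tip at (240,270), with the flag's post from (130,268) to (135,343) and its top prong to (153,262). The top crop shows the tip at (537,142) and the flag from (497,70) to (543,82). The pointer has moved with the knob.

```bash
cat > ang.py <<'E'
from h import *
np.set_printoptions(precision=4,suppress=True)
p=np.load('pose.npy');t=np.array([.5197,.0506,-.1811])
def L(C,uv,z,q):
    X=atz(C,uv,z)[:2]-q[:2];c,s=np.cos(q[2]),np.sin(q[2]);l=np.array([c*X[0]+s*X[1],-s*X[0]+c*X[1]]);d=l-[0,.062]
    return l,np.degrees(np.arctan2(d[0],d[1])),np.hypot(*d)
E
python3 - <<'E'
from ang import *
T=imaging.capture('top');S=imaging.capture('side')
s=lambda x,y:(240+x/5-.4,225+y/5-.4);f=lambda x,y:(215+(x-450)/5-.4,195+y/5-.4)
sq=np.array([.5173,.0547,-.1752])
print('top tip now',L(T,f(537,142),.044,t)); print('top tip start',L(T,(190+142/3.3-.4,110+357/3-.4),.044,t))
print('side tip now',L(S,s(240,270),.044,sq))
for z in(.014,.03,.044,.05): print(z,'top flag outer',L(T,f(500,70),z,t),'inner',L(T,f(543,81),z,t))
print('side bot',L(S,s(135,343),.014,sq),L(S,s(155,325),.014,sq))
for z in(.04,.044,.05): print(z,'side top',L(S,s(130,268),z,sq),L(S,s(153,264),z,sq))
E
```

```text
top tip now (array([-0.0261,  0.1573]), np.float64(-15.30165146876689), np.float64(0.0987636007601002))
top tip start (array([-0.0369,  0.1539]), np.float64(-21.849109449367837), np.float64(0.09902083059637713))
side tip now (array([-0.0229,  0.1529]), np.float64(-14.125535969448215), np.float64(0.09372729960393011))
0.014 top flag outer (array([0.0034, 0.1833]), np.float64(1.6019379730766865), np.float64(0.12130888643796685)) inner (array([0.0019, 0.1648]), np.float64(1.0313390451393387), np.float64(0.10283399262419449))
0.03 top flag outer (array([0.0015, 0.1801]), np.float64(0.7477218675435178), np.float64(0.11814329567188445)) inner (array([0.   , 0.162]), np.float64(0.01616320039456775), np.float64(0.10000962122241741))
0.044 top flag outer (array([-0.0001,  0.1774]), np.float64(-0.03801114679224107), np.float64(0.11539605097164471)) inner (array([-0.0016,  0.1596]), np.float64(-0.920075525229786), np.float64(0.09756544488926001))
0.05 top flag outer (array([-0.0008,  0.1762]), np.float64(-0.3862948641269184), np.float64(0.11422553175075098)) inner (array([-0.0023,  0.1585]), np.float64(-1.335785893328037), np.float64(0.09652620349675696))
side bot (array([0.0066, 0.1689]), np.float64(3.514937590306877), np.float64(0.1070569080447418)) (array([0.0063, 0.158 ]), np.float64(3.7581124099181293), np.float64(0.09620286151807171))
0.04 side top (array([0.0101, 0.1658]), np.float64(5.561079879625651), np.float64(0.10424649526669255)) (array([0.0051, 0.1602]), np.float64(2.9822355366372153), np.float64(0.09836248942127741))
0.044 side top (array([0.007 , 0.1701]), np.float64(3.684307980054191), np.float64(0.10834119194058645)) (array([0.002 , 0.1646]), np.float64(1.1278828707088824), np.float64(0.1026589314463446))
0.05 side top (array([0.0023, 0.1767]), np.float64(1.124911523929134), np.float64(0.11468151626492666)) (array([-0.0026,  0.1713]), np.float64(-1.3760009587583784), np.float64(0.10928519984293669))
```

In the tool's units: 30 degrees / 120 = 0.25.

{"fn": "play_rows", "kwargs": {
  "motion": [
    [[0, 0, 0, 0, 0, 0.0417], [0, 0, 0, 0, 0, 0.0833], [0, 0, 0, 0, 0, 0.125], [0, 0, 0, 0, 0, 0.1667], [0, 0, 0, 0, 0, 0.2083], [0, 0, 0, 0, 0, 0.25]]
  ]
}}

```text
time_s: 11.55
position: [0.52, 0.0505, 0.0707]
tcp_rot: [[-0.981, 0.192, 0.001], [0.192, 0.981, -0.001], [-0.002, -0.001, -1.0]]
force: [-3.3, -1.1, 16.1]
opening: 0.179
grasp_force: 30.0
```

In the tool's units: 30 degrees / 120 = 0.25.

{"fn": "play_rows", "kwargs": {
  "motion": [
    [[0, 0, 0, 0, 0, 0.0417], [0, 0, 0, 0, 0, 0.0833], [0, 0, 0, 0, 0, 0.125], [0, 0, 0, 0, 0, 0.1667], [0, 0, 0, 0, 0, 0.2083], [0, 0, 0, 0, 0, 0.25], [0, 0, 0, 0, 0, 0.25]]
  ]
}}

```text
time_s: 12.13
position: [0.5198, 0.0502, 0.0707]
tcp_rot: [[-0.755, 0.656, 0.001], [0.656, 0.755, -0.002], [-0.002, -0.001, -1.0]]
force: [-3.7, -3.1, 17.6]
opening: 0.181
grasp_force: 30.0
```

```bash
python3 ptr.py q2.png
```

```text
12.1333 [-3.657 -3.091 17.581]
side 33 arm angle deg -3.7351074 mid [-0.0077  0.1113] from pivot -8.891675936654732
top 111 arm angle deg -9.401245 mid [-0.0025  0.121 ] from pivot -2.4483010132925807
```

View pics/q2.png

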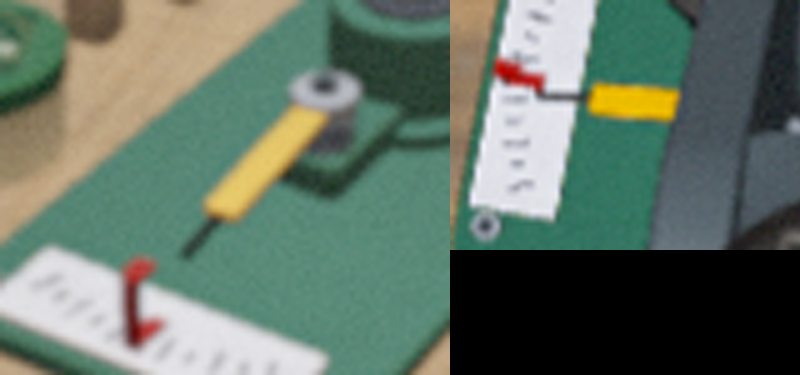

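The pointer (top crop tip (538,96), side (185,257)) is now just short of the flag (red, inner end (543,82)). I'll fit it numerically before the last turn.

Run:
```python
from h import *
for n,(a,b,c,d) in(('top',(205,219,221,242)),('side',(273,298,258,285))):
    F=np.mean([imaging.capture(n)['frame'].astype(float) for _ in range(3)],0);R=F[...,0]-F[...,1:].mean(2);D=F.max(2)
    print(n,'red  cols',c);
    for y in range(a,b): print(y,' '.join('%3d'%v for v in R[y,c:d]))
    if n=='top':
        print('bright');[print(y,' '.join('%3d'%v for v in D[y,c:d+2])) for y in range(a,b+4)]
    else:
        print('bright cols 270');[print(y,' '.join('%3d'%v for v in D[y,270:290])) for y in range(266,282)]
```

```text
top red  cols 221
205  35  10 -41 -17  -9  -6  -8  -8  -7  -5  -5  -4  -4  -5  -5  -4  -6  -6  -5  -5  -8
206  34  -6 -29  46  33  10  10  -1  -7  -6  -7  -7  -5  -5  -5  -4  -5  -5  -4  -5  -9
207  32 -25 -10 116 113  75  61  43  17  -5 -10  -8  -6  -5  -5  -4  -5  -5  -5  -5 -11
208  29 -35   9 147 164 148 138 109  49   8  -7  -7  -5  -7  -5  -5  -6  -4  -5  -4  -9
209  21 -35  30 126 167 168 164 131  78  57  34  32  26   1  -5  -5  -5  -5  -4  -4  -9
210   7 -40   3  36  91 124 151 151 143 143 131 119  84  17  -5  -6  -5  -5  -5  -6  -8
211  -7 -47 -19  -3  12  48 101 120 129 141 148 159  89   7  -7  -5  -5  -5  -4 -10 -19
212 -24 -43 -13  -5  -5   6  21  26  25  37  58 109  64  -6  -7  -5  -3  -5  -4 -11 -31
213 -36 -36 -10  -4  -6  -7  -5  -7  -7  -6   4  34  30  -6  -6  -5  -7  -8  -7  -8 -26
214 -40 -27  -5  -4  -6  -7  -8  -7  -7  -8  -9  -6  -3  -5  -3  -1  -1  -1   0  -1 -10
215 -43 -20  -5  -5  -5  -7  -5  -7  -8  -8  -5  -9  -7  -9  -9  -7  -7  -7  -5  -5 -23
216 -47 -18  -4  -4  -4  -5  -4  -5  -5  -4  -4  -5  -5  -5  -5  -5  -5  -5 -10 -19 -44
217 -43 -12  -4  -5  -5  -
[... 5363 characters left out ...]
 139 137 139 137 137 136 137
274 136 134 134 135 133 129 113  81  66  84 110 128 134 140 139 138 137 137 137 140
275 137 135 135 135 133 122  98  72  80 113 128 136 136 139 137 137 138 136 139 139
276 128 131 137 135 134 124 103  92 107 128 136 138 138 135 134 136 134 138 138 138
277 145 122 134 137 135 132 123 122 127 133 137 139 137 136 136 135 135 136 138 137
278 149 119 131 135 134 135 136 135 135 136 138 139 136 137 139 136 136 137 138 137
279 127 122 132 137 135 137 136 137 138 135 137 137 138 138 138 138 137 137 138 138
280 122 129 134 133 137 136 134 134 137 137 136 137 137 136 140 138 137 137 136 139
281 150 141 135 132 134 133 134 135 137 138 137 138 136 137 137 137 138 138 138 138
```

```bash
cat > fitf.py <<'E'
from ang import *
from scipy.optimize import least_squares
T=imaging.capture('top');S=imaging.capture('side')
f=lambda x,y:np.array((190+x/3.3-.4,110+y/3.-.4));g=lambda x,y:np.array((200+x/3.3-.4,140+y/3.-.4))
C4=np.array([[75,190],[75,-155],[-75,-155],[-75,190]])/1e3
tip=[((232.6,228.6),(296,278.9)),((232,223),(287.6,278.6)),((231.5,213.7),(277,275.6))]
fl=[((226.0,208.4),(267.3,278.6)),((230.2,210.9),(269.2,290.7))]
def W(q,l,z): c,s=np.cos(q[2]),np.sin(q[2]); return [q[0]+c*l[0]-s*l[1],q[1]+s*l[0]+c*l[1],z]
pol=lambda a,r:[r*np.sin(a),.062+r*np.cos(a)]
def res(v):
    q=v[:3];oT=v[3:5];oS=v[5:7];th=[v[7],v[8],v[8]+np.radians(10.78)];r=[]
    for uv,l in zip((f(128,197),f(658,277),f(626,488),f(83,405)),C4): r+=list((proj(T,W(q,l,.012))+oT-uv)/.8)
    for uv,l in((g(88,441),C4[0]),(g(338,542),C4[3])): r+=list((proj(S,W(q,l,.012))+oS-uv)/1.)
    for (a,b),t in zip(tip,th): r+=list((proj(T,W(q,pol(t,.1),.044))+oT-a)/.5)+list((proj(S,W(q,pol(t,.1),.044))+oS-b)/.5)
    for i,(a,b) in enumerate(fl):
        X=W(q,pol(v[9],v[10+2*i]),v[11+2*i]);r+=list((proj(T,X)+oT-a)/.5)+list((proj(S,X)+oS-b)/.5)
    return np.array(r+list(v[3:7]/1.)+[(v[13]-.016)/.004])
o=least_squares(res,[.519,.051,-.18,0,0,0,0,-.38,-.27,.02,.11,.044,.11,.015],x_scale=[.01,.01,.01,1,1,1,1,.1,.1,.1,.01,.01,.01,.01])
v=o.x;cov=np.linalg.inv(o.jac.T@o.jac);print(v[:7],np.degrees(v[7:10]),v[10:]);print(np.round(o.fun,1))
d=v[9]-v[8]-np.radians(10.78);sd=np.sqrt(cov[9,9]+cov[8,8]-2*cov[8,9]);print('remaining deg',np.degrees(d),'+-',np.degrees(sd),'mm',d*100,'knob deg',np.degrees(d)/.18)
E
python3 fitf.py
```

```text
[ 0.5197  0.0495 -0.1805 -0.4313 -0.3179  0.6335 -0.2142] [-22.6798 -15.5399   0.149 ] [0.113  0.0439 0.1085 0.0172]
[-0.1 -0.8  1.6 -0.4  1.3  0.6 -0.5  0.8 -1.3 -2.1  1.2 -2.9 -0.4  1.
 -0.9  1.7 -1.  -0.1  0.4  0.1  0.3 -0.2 -0.4  0.7 -0.2 -0.1  0.3  0.
 -0.  -0.7  0.3  0.2 -0.4 -0.3  0.6 -0.2  0.3]
remaining deg 4.908889172484464 +- 0.40204415733588655 mm 8.567627867535373 knob deg 27.27160651380258
```

In the tool's units: 18 degrees / 120 = 0.15.

{"fn": "play_rows", "kwargs": {
  "motion": [
    [[0, 0, 0, 0, 0, 0.0417], [0, 0, 0, 0, 0, 0.0833], [0, 0, 0, 0, 0, 0.125], [0, 0, 0, 0, 0, 0.15], [0, 0, 0, 0, 0, 0.15]]
  ]
}}

```text
time_s: 13.05
position: [0.5197, 0.0501, 0.0706]
tcp_rot: [[-0.516, 0.856, 0.001], [0.856, 0.516, -0.002], [-0.002, -0.0, -1.0]]
force: [-3.6, -3.3, 16.3]
opening: 0.179
grasp_force: 30.0
```

```bash
cat > d.py <<'E'
from h import *
for n,(a,b,c,d) in(('top',(205,217,221,242)),('side',(266,282,262,286))):
    F=np.mean([imaging.capture(n)['frame'].astype(float) for _ in range(2)],0)
    print(n,c);[print(y,' '.join('%3d'%v for v in F.max(2)[y,c:d])) for y in range(a,b)]
E
python3 d.py
```

```text
top 221
205 148 110 111 136 235 233 216 194 219 231 232 230 231 229 230 229 229 229 228 231 220
206 148 109 110 157 209 196 191 162 188 187 197 207 230 230 230 229 228 229 229 233 217
207 144 114  97 178 190 177 187 173 183 195 203 214 230 231 233 230 229 230 230 232 218
208 130 110  89 174 180 175 174 177 198 217 234 231 233 232 233 233 232 231 231 233 213
209 116 105 105 169 185 177 175 175 177 200 205 206 209 219 234 233 234 231 233 230 195
210 109 112 114 174 150 134 163 161 170 183 178 149 142 155 183 198 213 221 233 223 163
211 106 115 152 211 160 129 179 181 184 181 174 115  86  98  99 115 139 149 173 161 112
212 114 123 185 236 220 200 216 218 207 184 194 160 165 191 179 143 145 136 112  91  61
213 111 128 227 236 236 234 234 234 233 220 218 210 217 233 230 214 217 216 204 167  99
214 108 124 238 235 219 200 199 184 189 207 233 234 232 234 232 231 232 236 232 198 123
215 107 136 238 233 221 209 206 197 200 215 233 233 232 233 232 231 233 234 228 171 118
216 112 152 235 234 233 233 231 231 231 232 232 232 233 234 232 232 233 235 227 146 114
side 262
266 131 131 131 134 131 135
[... 872 characters left out ...]

275 133 136 134 136 134 132 132 134 134 136 124 106  95 102 123 134 139 139 137 132 136 137 135 134
276 133 132 133 132 122 134 136 127 127 132 132 126 123 126 133 135 137 136 135 137 135 135 134 136
277 136 132 127 124 149 165 168 161 143 124 133 136 132 134 137 138 136 137 138 137 136 134 135 133
278 152 134 121 150 170 179 180 173 149 117 131 135 135 136 136 136 135 136 137 134 137 136 138 136
279 186 161 149 164 179 183 174 155 127 121 132 133 137 134 135 138 136 135 136 134 135 137 137 136
280 215 187 164 159 167 170 153 125 123 127 130 133 133 133 133 132 136 136 133 137 136 140 136 136
281 223 202 167 137 139 145 138 149 151 140 136 132 131 136 134 136 137 138 136 137 136 138 139 135
```

```bash
sed -i 's/(277,275.6))\]/(277,275.6)),((231.6,210.9),(273.7,274.7))]/; s/v\[8\]+np.radians(10.78)\];/v[8]+np.radians(10.78),v[8]+np.radians(14.0)];/; s/np.radians(10.78);sd/np.radians(14.0);sd/' fitf.py; python3 fitf.py
```

```text
[ 0.5198  0.0496 -0.1804 -0.458  -0.3135  0.6363 -0.2891] [-22.7097 -15.5617   0.1626] [0.1129 0.0437 0.1084 0.017 ]
[-0.2 -0.8  1.5 -0.4  1.3  0.6 -0.6  0.8 -1.4 -2.1  1.2 -2.9 -0.5  1.1
 -0.9  1.6 -1.1 -0.   0.4 -0.   0.1 -0.1 -0.4  0.6  0.7 -0.1  0.1  0.3
 -0.2 -0.1  0.3  0.  -0.  -0.6  0.3  0.1 -0.5 -0.3  0.6 -0.3  0.3]
remaining deg 1.7242907831616194 +- 0.37072285681364325 mm 3.0094551427961855 knob deg 9.579393239786775
```

In the tool's units: 10 degrees / 120 = 0.0833.

{"fn": "play_rows", "kwargs": {
  "motion": [
    [[0, 0, 0, 0, 0, 0.0333], [0, 0, 0, 0, 0, 0.0667], [0, 0, 0, 0, 0, 0.0833], [0, 0, 0, 0, 0, 0.0833], [0, 0, 0, 0, 0, 0.0833], [0, 0, 0, 0, 0, 0.0833], [0, 0, 0, 0, 0, 0.0833], [0, 0, 0, 0, 0, 0.0833]]
  ]
}}

```text
time_s: 14.02
position: [0.5196, 0.0501, 0.0706]
tcp_rot: [[-0.362, 0.932, 0.001], [0.932, 0.362, -0.002], [-0.002, -0.0, -1.0]]
force: [-4.0, -3.2, 17.6]
opening: 0.181
grasp_force: 30.0
```

```bash
python3 d.py
python3 - <<'E'
from h import *
o=[]
for n,(a,b,c,d) in(('top',(195,225,213,263)),('side',(255,300,245,295))):
    o.append(cv2.resize(imaging.capture(n)['frame'][a:b,c:d,::-1],None,fx=8,fy=8,interpolation=cv2.INTER_CUBIC))
cv2.imwrite('pics/z.png',np.hstack([cv2.copyMakeBorder(x,0,360-x.shape[0],0,0,0) for x in o]))
E
```

```text
top 221
205 147 110 107 134 235 234 216 197 221 230 230 230 231 230 230 230 230 229 228 231 222
206 145 109 111 158 210 198 189 159 187 188 200 208 230 232 231 230 229 229 229 233 216
207 145 114  94 178 189 178 188 174 185 192 207 210 230 232 232 232 231 230 230 234 218
208 130 112  86 174 180 177 179 178 199 220 231 211 213 218 233 233 232 232 232 234 216
209 118 106 106 167 184 176 176 176 180 199 195 146 140 149 175 177 180 191 208 210 192
210 110 111 116 174 149 137 164 162 168 183 180 147 118 122 111 101 104 109 141 139 131
211 104 116 151 212 156 130 176 182 183 183 184 177 167 171 199 191 193 181 151 136  68
212 112 124 182 235 221 199 216 216 207 185 198 183 197 219 234 234 233 232 225 196  96
213 109 129 226 236 233 233 234 236 234 220 219 208 217 231 233 231 233 235 236 218 117
214 107 124 238 234 218 202 200 186 189 208 233 233 232 231 231 231 230 233 232 200 121
215 108 136 237 233 220 209 207 202 201 217 233 233 232 232 231 231 233 234 226 170 117
216 111 154 236 234 233 232 233 231 231 231 233 232 234 233 233 233 234 236 226 148 113
side 262
266 129 133 130 133 131 134
[... 872 characters left out ...]

275 132 133 132 134 131 130 131 133 132 128 119 122 125 131 134 137 136 138 138 134 138 135 133 136
276 132 133 133 131 124 132 134 127 126 130 133 135 136 136 137 137 135 134 135 135 136 136 134 134
277 135 129 126 123 149 163 166 163 144 127 131 135 135 134 136 133 135 136 135 135 136 136 134 134
278 152 137 122 147 171 180 179 170 148 115 132 135 135 131 134 135 135 137 136 136 134 134 137 136
279 183 160 149 164 177 183 172 155 125 123 130 134 132 136 133 134 136 133 137 136 134 137 139 135
280 212 188 161 160 167 167 152 126 122 131 133 133 134 134 132 136 132 139 134 136 137 138 136 135
281 222 202 165 135 142 144 138 149 150 141 134 132 132 135 133 136 138 136 135 138 134 137 135 137
```

View pics/z.png

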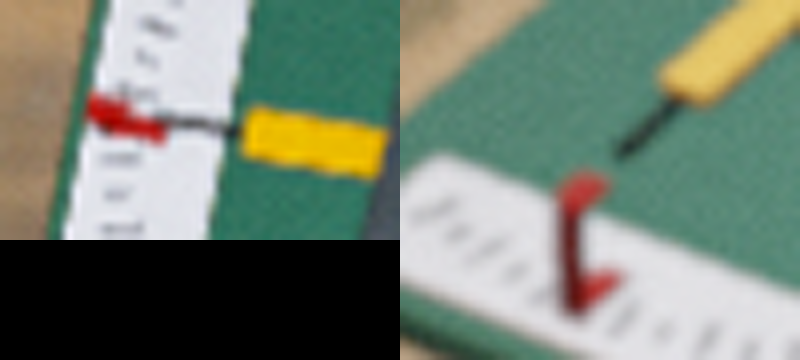

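The top crop shows the tip (160,122) in line with the flag's upper prong, and the side view agrees; the pointer is within the flag. Now I let the knob up and release it.

In the tool's units: -0.008 m / 0.75 = -0.0107, -0.006 m / 0.75 = -0.008.

{"fn": "play_rows", "kwargs": {
  "motion": [
    [[0, 0, -0.004, 0, 0, 0], [0, 0, -0.008, 0, 0, 0], [0, 0, -0.0107, 0, 0, 0], [0, 0, -0.0107, 0, 0, 0]]
  ]
}}

```text
time_s: 14.65
position: [0.5195, 0.0502, 0.0769]
tcp_rot: [[-0.361, 0.932, -0.0], [0.932, 0.361, -0.001], [-0.001, -0.001, -1.0]]
force: [-0.7, -4.9, 1.4]
opening: 0.181
grasp_force: 30.0
```

{"fn": "play_rows", "kwargs": {
  "motion": [
    [[0, 0, 0, 0, 0, 0], [0, 0, 0, 0, 0, 0], [0, 0, 0, 0, 0, 0], [0, 0, 0, 0, 0, 0], [0, 0, 0, 0, 0, 0], [0, 0, 0, 0, 0, 0], [0, 0, 0, 0, 0, 0]]
  ],
  "fingers": 0.045
}}

```text
time_s: 15.23
position: [0.5196, 0.0512, 0.0767]
tcp_rot: [[-0.36, 0.933, -0.0], [0.933, 0.36, 0.0], [0.0, -0.0, -1.0]]
force: [-0.7, -0.0, 1.0]
opening: 0.513
grasp_force: 0.0
```

In the tool's units: -0.07 m / 0.75 = -0.0933, -0.05 m / 0.75 = -0.0667.

{"fn": "play_rows", "kwargs": {
  "motion": [
    [[0, 0, -0.0267, 0, 0, 0], [0, 0, -0.0667, 0, 0, 0], [0, 0, -0.0933, 0, 0, 0], [0, 0, -0.0933, 0, 0, 0], [0, 0, -0.0933, 0, 0, 0]]
  ],
  "fingers": 0.005
}}

```text
time_s: 15.65
position: [0.5204, 0.051, 0.1479]
tcp_rot: [[-0.36, 0.933, 0.003], [0.933, 0.36, -0.0], [-0.001, 0.003, -1.0]]
force: [-0.3, -0.2, 0.4]
opening: 0.223
grasp_force: 0.0
```

```bash
python3 d.py
python3 - <<'E'
from h import *
np.set_printoptions(precision=4,suppress=True)
v=np.array([.5198,.0496,-.1804]);c,s=np.cos(v[2]),np.sin(v[2])
print('hinge',v[0]-s*-.11,v[1]+c*-.11,'xdir',c,s)
T=imaging.capture('top');S=imaging.capture('side')
for n,C in(('top',T),('side',S)):
    F=C['frame'].astype(int);m=(F[...,0]>110)&(F[...,0]-F[...,1]>90)&(F[...,0]-F[...,2]>90);m[:, :340]=0;m[:,390:]=0;m[:170]=0;m[260:]=0
    ys,xs=np.nonzero(m)
    if len(xs): print(n,len(xs),xs.mean(),ys.mean(),atz(C,(xs.mean(),ys.mean()),.101))
st=bot.read_state();print(st['position'],st['joint_positions'],st['tcp_rot'])
E
```

```text
top 221
205 140 105 103 128 228 228 206 188 212 226 226 225 226 226 225 224 224 222 225 226 212
206 142 105 106 150 201 190 180 154 183 180 187 201 224 225 225 225 225 223 224 225 207
207 136 105  93 174 180 169 181 164 175 185 197 202 225 227 228 226 225 225 224 227 211
208 125 106  88 167 173 170 170 173 192 210 223 204 206 211 229 228 227 227 227 229 207
209 112 103  99 160 178 168 168 166 171 193 187 141 134 139 166 172 173 181 204 202 183
210 106 106 111 164 142 130 157 153 164 177 173 144 112 114 105  96  99 104 134 134 125
211 101 113 147 203 154 126 171 177 179 175 176 170 156 165 188 183 188 172 144 130  68
212 112 117 176 230 213 190 210 206 198 178 190 175 189 211 230 226 229 226 213 189  89
213 105 123 218 230 229 228 231 232 228 211 212 202 210 228 227 226 227 231 232 211 114
214 103 118 232 229 212 193 191 181 180 200 228 228 229 228 225 225 225 227 227 193 117
215 104 128 232 227 214 201 199 188 191 207 227 226 228 226 228 227 226 228 221 163 111
216 107 151 229 230 227 226 227 227 226 227 227 228 228 229 228 227 229 230 217 141 107
side 262
266 126 133 130 130 130 129
[... 1194 characters left out ...]
67 177 177 170 145 112 127 132 136 135 132 133 134 130 134 132 133 135 135 133
279 184 157 144 160 175 180 171 154 123 119 130 132 133 132 131 134 132 133 134 134 134 132 131 134
280 210 184 163 156 167 166 150 122 119 127 130 132 130 133 134 131 133 135 134 136 132 134 134 136
281 219 200 165 136 136 139 141 148 144 140 133 129 133 130 133 131 134 136 133 135 136 133 138 133
hinge 0.5000634593772914 -0.058614920247848305 xdir 0.9837720022531664 -0.1794230965700794
side 69 360.4927536231884 181.1014492753623 [ 0.4801 -0.0673  0.101 ]
[0.5188 0.0511 0.1457] [ -6.6681  27.5418 100.4915   0.0009  52.1067 -27.7903] [[-0.3603  0.9328 -0.0024]
 [ 0.9328  0.3604  0.0003]
 [ 0.0011 -0.0022 -1.    ]]
```

The pointer stayed put. Next is the lock lever: fingers closed, go round to the operator's side of the ball.

In the tool's units: -0.1127 m / 0.75 = -0.1503, -0.0615 m / 0.75 = -0.082, -50 degrees / 120 = -0.4167.

{"fn": "play_rows", "kwargs": {
  "motion": [
    [[-0.082, -0.1503, 0, 0, 0, -0.4167], [-0.082, -0.1503, 0, 0, 0, -0.4167], [-0.082, -0.1503, 0, 0, 0, -0.4167], [-0.082, -0.1503, 0, 0, 0, -0.4167], [-0.082, -0.1503, 0, 0, 0, -0.4167], [-0.082, -0.1503, 0, 0, 0, -0.4167], [-0.082, -0.1503, 0, 0, 0, -0.4167], [-0.082, -0.1503, 0, 0, 0, -0.4167]]
  ],
  "fingers": 0
}}

```text
time_s: 16.62
position: [0.4362, -0.0471, 0.1463]
tcp_rot: [[-0.948, 0.32, -0.001], [0.32, 0.948, 0.0], [0.001, 0.0, -1.0]]
force: [-0.2, 0.5, 0.4]
opening: 0.006
grasp_force: 0.0
```

In the tool's units: -8.6 degrees / 120 = -0.0717.

{"fn": "play_rows", "kwargs": {
  "motion": [
    [[0, 0, 0, 0, 0, -0.0333], [0, 0, 0, 0, 0, -0.0717], [0, 0, 0, 0, 0, -0.0717], [0, 0, 0, 0, 0, -0.0717]]
  ]
}}

```text
time_s: 16.95
position: [0.4364, -0.0469, 0.1464]
tcp_rot: [[-0.984, 0.18, -0.001], [0.18, 0.984, 0.0], [0.001, 0.0, -1.0]]
force: [0.6, 0.4, -0.5]
opening: 0.003
grasp_force: 0.0
```

In the tool's units: 0.073 m / 0.75 = 0.0973, 0.06 m / 0.75 = 0.08.

{"fn": "play_rows", "kwargs": {
  "motion": [
    [[0, 0, 0.0267, 0, 0, 0], [0, 0, 0.0533, 0, 0, 0], [0, 0, 0.08, 0, 0, 0], [0, 0, 0.0973, 0, 0, 0], [0, 0, 0.0973, 0, 0, 0], [0, 0, 0.0973, 0, 0, 0]]
  ]
}}

```text
time_s: 17.45
position: [0.4361, -0.0468, 0.0732]
tcp_rot: [[-0.984, 0.179, -0.002], [0.179, 0.984, 0.001], [0.002, 0.0, -1.0]]
force: [-0.4, 0.6, 0.8]
opening: 0.004
grasp_force: 0.0
```

In the tool's units: -0.05 m / 0.75 = -0.0667, -0.044 m / 0.75 = -0.0587.

{"fn": "play_rows", "kwargs": {
  "motion": [
    [[-0.0133, 0, 0, 0, 0, 0], [-0.0267, 0, 0, 0, 0, 0], [-0.0347, 0, 0, 0, 0, 0], [-0.0427, 0, 0, 0, 0, 0], [-0.0507, 0, 0, 0, 0, 0], [-0.0587, 0, 0, 0, 0, 0], [-0.0667, 0, 0, 0, 0, 0]]
  ]
}}

```text
time_s: 18.03
position: [0.4865, -0.0559, 0.074]
tcp_rot: [[-0.984, 0.178, 0.0], [0.178, 0.984, -0.0], [-0.0, -0.0, -1.0]]
force: [-1.0, 0.4, 0.7]
opening: 0.006
grasp_force: 0.5
```

```bash
cat > ball.py <<'E'
from h import *
C=imaging.capture('side');F=C['frame'].astype(int);m=(F[...,0]>110)&(F[...,0]-F[...,1]>90)&(F[...,0]-F[...,2]>90);m[:, :300]=0;m[:,390:]=0;m[:150]=0;m[240:]=0
ys,xs=np.nonzero(m);print(len(xs),xs.min(),xs.max(),ys.min(),ys.max())
h=np.array([.50006,-.0586,.034])
for j in(0,.1,.2,.4,.6,.8,.9,1.):
    a=j-.5;print(j,proj(C,h+.07*np.array([.9838*np.sin(a),-.1794*np.sin(a),np.cos(a)])))
E
python3 ball.py
```

```text
54 341 349 173 179
0 [364.88213258 187.74318585]
0.1 [362.05801479 185.57342013]
0.2 [359.09366399 183.67459767]
0.4 [352.88177204 180.76494928]
0.6 [346.52719616 179.12518773]
0.8 [340.30823285 178.80190469]
0.9 [337.33215232 179.13123423]
1.0 [334.48571414 179.77903168]
```

In the tool's units: -0.023 m / 0.75 = -0.0307, -0.02 m / 0.75 = -0.0267.

{"fn": "play_rows", "kwargs": {
  "motion": [
    [[-0.0067, 0, 0, 0, 0, 0], [-0.0133, 0, 0, 0, 0, 0], [-0.02, 0, 0, 0, 0, 0], [-0.0267, 0, 0, 0, 0, 0], [-0.0307, 0, 0, 0, 0, 0], [-0.0307, 0, 0, 0, 0, 0]]
  ]
}}

```text
time_s: 18.58
position: [0.5094, -0.0602, 0.0737]
tcp_rot: [[-0.984, 0.178, 0.001], [0.178, 0.984, -0.0], [-0.001, -0.0, -1.0]]
force: [-1.4, 0.9, -0.1]
opening: 0.008
grasp_force: 0.1
```

In the tool's units: -0.003 m / 0.75 = -0.004, -0.0015 m / 0.75 = -0.002.

{"fn": "play_rows", "kwargs": {
  "motion": [
    [[-0.002, 0, 0, 0, 0, 0], [-0.004, 0, 0, 0, 0, 0], [-0.004, 0, 0, 0, 0, 0]]
  ]
}}

```text
time_s: 18.83
position: [0.5101, -0.0602, 0.0736]
tcp_rot: [[-0.984, 0.178, -0.003], [0.178, 0.984, 0.001], [0.003, 0.0, -1.0]]
force: [-2.4, -0.0, -0.1]
opening: 0.004
grasp_force: 1.4
```

```bash
python3 ball.py | head -1
```

```text
49 331 338 174 180
```

In the tool's units: -0.003 m / 0.75 = -0.004, -0.0015 m / 0.75 = -0.002.

{"fn": "play_rows", "kwargs": {
  "motion": [
    [[-0.002, 0, 0, 0, 0, 0], [-0.004, 0, 0, 0, 0, 0], [-0.004, 0, 0, 0, 0, 0], [-0.004, 0, 0, 0, 0, 0]]
  ]
}}

```text
time_s: 19.22
position: [0.5103, -0.0601, 0.0734]
tcp_rot: [[-0.984, 0.178, -0.008], [0.178, 0.984, 0.002], [0.008, 0.0, -1.0]]
force: [-8.3, -0.2, 3.2]
opening: 0.004
grasp_force: 3.7
```

Force climbs with no motion, so the lever is at its stop. I'll retreat, check it and hand in.

In the tool's units: -0.12 m / 0.75 = -0.16, -0.08 m / 0.75 = -0.1067.

{"fn": "play_rows", "kwargs": {
  "motion": [
    [[0.0267, 0, 0, 0, 0, 0], [0.0667, 0, 0, 0, 0, 0], [0.0667, 0, 0, 0, 0, 0], [0.0667, 0, -0.0533, 0, 0, 0], [0.0667, 0, -0.1067, 0, 0, 0], [0.0667, 0, -0.16, 0, 0, 0], [0.0667, 0, -0.16, 0, 0, 0], [0.0667, 0, -0.16, 0, 0, 0]]
  ]
}}

```text
time_s: 19.88
position: [0.4682, -0.0531, 0.1967]
tcp_rot: [[-0.984, 0.178, 0.009], [0.178, 0.984, -0.003], [-0.009, -0.001, -1.0]]
force: [-0.3, -0.8, -1.0]
opening: 0.005
grasp_force: 0.0
```

```bash
python3 ball.py | head -1; python3 d.py | sed -n '4,8p;22,26p'
python3 - <<'E'
from h import *
imaging.capture('top');imaging.capture('side')
for n in('top','side'):
  for k in('lock_lever_tip','wax_tin','tape_measure','screw_carton'):
    for r in finder.recognise(n,k)[:1]: print(n,k,np.round(r['at'],4),r['confidence'])
s=bot.read_state();print(s['time_s'],s['position'],s['force'])
E
```

```text
55 331 339 174 180
207 140 108  93 171 181 170 182 165 174 187 198 200 225 226 226 226 226 225 226 227 209
208 124 106  82 171 174 169 169 171 190 210 221 202 206 211 228 227 226 227 227 227 208
209 111 103 100 160 178 168 169 168 172 195 186 138 134 140 167 167 175 182 202 203 186
210 103 108 111 166 144 130 156 154 161 174 170 142 111 115 108  95 100 106 132 135 123
211 102 112 149 203 151 126 171 175 177 175 175 168 158 167 188 184 181 171 148 129  64
273 131 127 126 128 128 127 126 129 125 108  77  58  76  98 119 129 131 130 130 135 133 132 133 132
274 126 129 128 130 131 130 128 130 124 106  84  86 101 119 128 133 130 129 130 130 133 133 132 130
275 128 128 129 131 126 125 125 129 131 121 114 119 121 129 129 132 132 130 126 132 130 131 131 130
276 127 128 129 126 118 128 131 118 123 122 126 131 128 130 130 128 133 130 133 130 133 130 128 133
277 129 126 124 114 144 158 165 159 138 117 128 130 130 132 132 129 130 130 133 131 131 131 127 125
top wax_tin [0.6569 0.1171 0.0394] 0.71
top tape_measure [0.3903 0.1872 0.0386] 0.75
top screw_carton [ 0.6331 -0.0512  0.0465] 0.83
side lock_lever_tip [0.5144 0.0661 0.0839] 0.67
side wax_tin [0.6578 0.1408 0.0383] 0.79
side tape_measure [0.3784 0.2103 0.0412] 0.95
side screw_carton [ 0.6278 -0.031   0.0396] 0.6
20.6333 [ 0.4651258  -0.05212121  0.19374793] [-0.02898253  0.55481123 -0.48108691]
```

```bash
python3 -c "
from rig import bot
print(bot.hand_in())"
```

```text
the job is handed in; nothing more can be done
None
```

I've handed the job in: by my camera measurements the pointer is about 1 mm from the flag's middle, the lock lever is over to its stop, and the tin, tape measure and carton were not moved; the hand-in call returned no verdict.

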